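# Close up the bottle leak-test box

### The job

Leak-test the yellow-capped bottle: lay it flat in the open chamber of the white test box, setting it down gently, then swing the blue-framed lid fully shut without slamming it. Then swing the red-handled clamp lever over and fully down on the lid, and last push the yellow plate so that the steel test tube goes fully home into its push-in fitting. Leave the red-capped bottle, the green-capped bottle and the tape roll where they are.

Things in the scene. Friction and masses are not known exactly. Their poses are not given: they have to be found in the camera images.
- tester: White leak-test box, fixed, turned -0.18 to 0.35 rad. Origin on the table under the chamber's centre; x, y level, z up. Open chamber 176 (x) by 210 (y) mm outside, walls 8 mm thick, tops 70 mm above the table. A 12 mm thick base plate, 176 mm wide, runs on from the chamber's -y side to y = -295 mm and carries the clamp (x = 0, bracket 95 mm high) and the test tube (x = +62 mm).
- bed (a point): Centre of the chamber's inner floor (160 by 194 mm), 12.5 mm above the table; axes as tester.
- lid (a joint): Lid angle, rad: 0 fully shut, growing as it opens; starts at 1.75 to 1.9 (standing, leaning outwards past upright), stop 1.95. Hinge along the tester's x at y = +105 mm, 70 mm above the table. 0.35 kg; hinge friction (0.5 N m) holds it wherever it is left, so it must be pushed all the way: tip it over by its outer face, then press it down.
- lid_edge (a point): Middle of the lid's free edge, on its outer face; moves with the lid. Lid: stiff plate, blue frame with clear window, 176 mm wide (x), 210 mm from hinge to free edge, its underside 1 mm and outer face 11 mm from the hinge plane. Shut, it reaches to y = -105 mm and its top is 81 mm above the table.
- clamp (a joint): Clamp lever angle, rad: 0 fully down on the lid (pointing to the tester's +y), growing as it is raised; starts at 1.75 to 1.95 (standing, leaning outwards to -y), stop 2.05. Pivot along the tester's x at x = 0, y = -122 mm, 87 mm above the table. Friction (0.22 N m) holds it where it is left. To be swung down only when the lid is shut.
- clamp_tip (a point): Free end of the clamp's red grip; moves with the lever. Lever 132 mm from pivot to tip, 24 mm wide (x), the last 60 mm a red grip; its outer (upper when down) face lies 9 mm (steel part) to 13 mm (red grip) off the pivot line. Down, its top is 96 to 100 mm above the table.
- tube (a joint): Travel of the test tube, m: 0 fully drawn back, 0.060 fully home in the fitting (hard stop); starts at 0 to 0.015. It slides along the tester's +y against a friction of 5 N (plus 15 N per m/s) and stays where it is left.
- tube_plate (a point): Centre of the outer (-y) face of the upright yellow push plate on the tube's carriage, 53 mm above the table. Plate 46 mm wide (x), 8 mm thick (y), from 22 to 84 mm above the table. Drawn back, this face is at y = -249 mm of the tester, home at y = -189 mm; always at x = +62 mm.
- yellow_mid (a point): The bottle to test, yellow cap, lying on the table, 0.2 to 0.4 kg: square body 50 by 50 mm, 105 mm long; 150 mm over all. This point is the centre of the square body, 25 mm above what it lies on. x runs along the bottle to the cap: body from -52 to +52 mm, then narrower shoulder and cap (34 mm round) to +98 mm; mid-length at +22 mm.
- red_mid (a point): Bystander: the same kind of bottle with a red cap, lying about 110 to 210 mm from the yellow one; which of the two is nearer the robot varies. Centre of its square body.
- green_mid (a point): Bystander: the same kind of bottle with a green cap, standing upright, 150 mm tall; its centre, half-way up.
- tape: Bystander: orange roll of tape lying flat, 100 mm across, 48 mm high; origin under its centre.

How it is judged:
By the outcome, as a careful person would: the job done as asked, in the order asked, and still so for the second after the job is handed in, with the robot touching nothing.
It also fails if it takes over 72 s, if anything falls off the work surface, if the arm or the gripper's body presses on something with over 40 N, if the wrist force passes 120 N, or if a joint passes its speed limit or range.

### The arm

A 6-joint arm with a two-finger parallel gripper is mounted at the origin on the work surface. World frame = base frame: x ahead of the robot, y to its left, z up, the work surface at z = 0. Lengths are in m, angles in rad, forces in N, time in s.
With the tool pointing down it reaches from about 0.375 to 0.9 m from the base axis. Payload 3.1 kg.
Tool frame: the origin (TCP) lies midway between the tips of the shut fingers; the grasp point (between the pads) lies 19 mm behind it; z points along the fingers, y is the line along which they close (so a half turn about z gives the same grasp; the last joint's range is limited). The gripper opens to 85 mm and grips with 20 to 120 N. Pads are 22 mm wide; open, the fingers measure 114 mm over their backs; the gripper's body (76 mm by 85 mm) begins 54 mm behind the grasp point. The pads swing forward as they close: fully open they stand 13 mm farther back than shut.
Start: joints at [-1.423, 0.527, 1.433, -0, 1.181, -0.178], TCP at [0.201, -0.592, 0.231] pointing down, gripper open.
Joint ranges: [-3.08, 3.08], [-0.75, 2.2], [0.22, 2.44], [-1.43, 4.57], [0, 2.65], [-2.85, 2.85]. Speed limits (rad/s): [2.79, 2.79, 3.14, 3.14, 3.14, 3.14].

### API

Orientations are given as a unit quaternion [x, y, z, w].
In Python, from station import manip gives the robot as it stands. The module is installed in compiled form; this text tells all that it offers.
- The arm moves only by the tool apply_moves, never from a script. Its arguments are lists of equal length, an entry for each row: "claw": the gripper's target within -1 to 1 (fully open at 1, half-way at 0, shut at -1); "travel": the shift along the tool's x, y, z scaled (see below), a list of three; "turn": the turn, a rotation vector about the tool's x, y, z scaled (see below), a list of three. In form: {"claw": [claw, ...], "travel": [[dx, dy, dz], ...], "turn": [[rx, ry, rz], ...]}. A call has 1 to 5 rows; each row is the pose to reach, as a shift and turn from the pose commanded when the call began, along the tool's axes at that moment, turning the shorter way round; what a row does not reach only later rows make up. The controller multiplies each number of a shift by 800 mm and each number of a turn by 180 degrees. A row lasts 1/12 s, in which the tool goes at most 41.7 mm and 7.16 degrees, less where a joint would pass 70% of its speed; a pose out of reach is approached as far as the arm can. A call with a number of a shift or a turn outside -1 to 1 is refused whole. A call with a gripper value outside its range is refused whole. The fingers move at their own pace and stop on an object; "newtons" is the grip in N (left out, the last holds). Time passes only in rows, so rows that repeat a pose let the fingers close. It gives the time, the measured TCP pose, the force, the opening and the grip force at its end, in the units of the state.
- manip.sense(): the state, without advancing time (a new reading comes with each control period).
- manip.snapshot(name): name is "scene" or "top" or "wrist"; returns a dict with "pixels" (480x640x3 uint8, red, green, blue), "depth" (480x640 float32, m along the optical axis (not along the pixel's ray), 0 where there is no reading), "intrinsics" (3x3 intrinsics, pixels), "R" (3x3) and "t" (3): a world point X has camera coordinates R X + t. Camera axes: x right, y down, z forward; pixel columns grow to the right and rows downward; lengths in m; the calibration is good to about 2 mm. A picture is of the moment at which its call begins.
- manip.sign_off(): hands the job in; it is judged then, once.
The state is a dict: "t": time; "q": joint angles; "qd": joint speeds; "tau": joint torques, N m; "tcp_pos": TCP position; "tool_rot": TCP orientation; "force": force on the tool from outside, world axes, zero at the start; "ft_torque": the same for the moment, N m; "finger_gap": opening from 0.0 (shut) to 1.0 (fully open); "gripper_force": force on a finger pad.
Only numpy, scipy, OpenCV 4.12 (cv2) and the standard library are available. Lean on these libraries where they do the work, as an engineer would, in place of code of your own. Each camera call takes 0.05 s, during which the arm holds its last target. There are 200 camera calls.

## Working session

There is one attempt and no reset: what is moved stays moved. The work goes in short steps, Python scripts to look and compute and a tool call to move; the robot and the scene stay as the last step left them, time stands still between calls to the robot, and variables do not carry over. Pictures are saved under pics/ and viewed, at most 10 in all, crops included, and the job is handed in when it is done.

Besides the shell and the picture viewer there is one more tool, called by a JSON object that holds its "fn" and its "kwargs". apply_moves: Moves the arm, as the interface text tells. Shifts and turns lie within -1 to 1; 1 stands for 800 mm of shift or 180 degrees of turn. Its arguments: {"type":"object","properties":{"claw":{"type":"array","items":{"type":"number"}},"travel":{"type":"array","items":{"type":"array","items":{"type":"number"}}},"turn":{"type":"array","items":{"type":"array","items":{"type":"number"}}},"newtons":{"type":"number"}},"required":["claw","travel","turn"]}

```bash
mkdir -p pics; cat > h.py <<'E'
import numpy as np, cv2
from station import manip
def snap(n,save=None):
    s=manip.snapshot(n)
    if save: cv2.imwrite('pics/'+save,s['pixels'][:,:,::-1])
    return s
def cloud(s):
    d=s['depth'];K=np.array(s['intrinsics']);v,u=np.mgrid[:480,:640]
    P=np.stack([(u-K[0,2])/K[0,0]*d,(v-K[1,2])/K[1,1]*d,d],-1)
    return (P-np.array(s['t']))@np.array(s['R'])
def hsv(s): return cv2.cvtColor(s['pixels'],cv2.COLOR_RGB2HSV)
E
python3 - <<'E'
from h import *
np.set_printoptions(precision=4,suppress=True)
a=snap('top','top1.png');b=snap('scene','scene1.png')
for s in(a,b):
    print(s['intrinsics'],s['R'],s['t'])
print(manip.sense())
E
```

```text
[[592.7798   0.     324.0521]
 [  0.     592.7798 243.7822]
 [  0.       0.       1.    ]] [[ 0.0183 -0.9997  0.0162]
 [-0.9986 -0.019  -0.0487]
 [ 0.049  -0.0153 -0.9987]] [0.0134 0.6099 1.4135]
[[449.7962   0.     321.9744]
 [  0.     449.7962 244.7762]
 [  0.       0.       1.    ]] [[ 0.5874  0.8091 -0.0179]
 [ 0.4462 -0.3422 -0.8269]
 [-0.6751  0.4778 -0.562 ]] [-0.3907 -0.1799  1.4942]
{'t': 0.1, 'q': array([-1.4225,  0.5283,  1.4338, -0.    ,  1.1814, -0.1785]), 'qd': array([ 0.0011, -0.0025, -0.0023,  0.002 ,  0.0003,  0.0003]), 'tau': array([  0.0004, -44.3303, -17.8586,  -0.0003,   0.0038,   0.    ]), 'tcp_pos': array([ 0.2006, -0.5913,  0.2304]), 'tool_rot': array([ 0.9867,  0.1627,  0.    , -0.001 ]), 'force': array([ 0.1106,  0.142 , -0.0972]), 'ft_torque': array([-0.0207,  0.0286, -0.015 ]), 'gripper_force': 0.0, 'finger_gap': 0.9998940148267217}
```

View pics/top1.png

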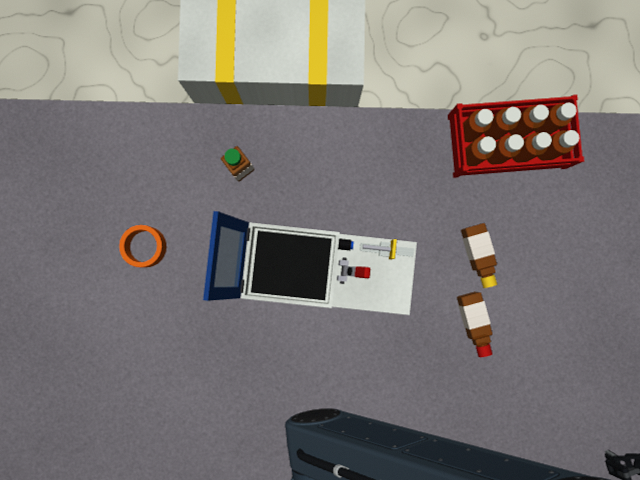

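View pics/scene1.png

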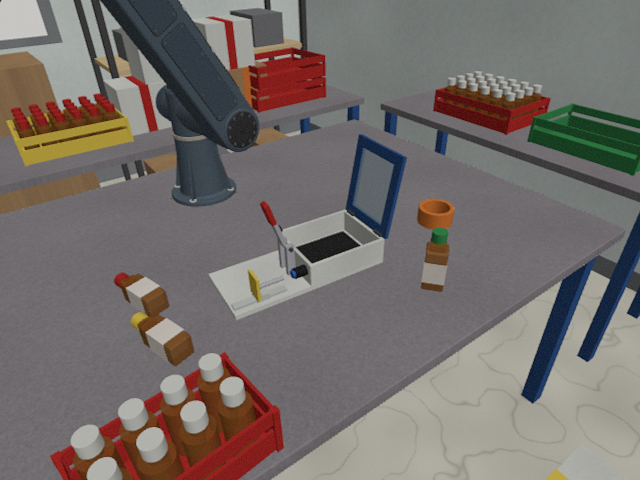

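The top view shows the chamber's black floor around (290,265), the lid on its left, the clamp grip at (362,272), and the yellow plate at (393,249). The yellow bottle's body is at about (480,248) with its cap at (489,281). The red bottle lies just below it at (476,315), nearer the robot.

```bash
cat > m.py <<'E'
from h import *
np.set_printoptions(precision=4,suppress=True)
def ray(s,px,z):
    K=np.array(s['intrinsics']);R=np.array(s['R']);c=-R.T@np.array(s['t'])
    d=np.c_[(np.asarray(px,float)-K[:2,2])/K[0,0],np.ones(len(px))]@R
    return c+d*((z-c[2])/d[:,2])[:,None]
E
python3 - <<'E'
from m import *
s=snap('top');P=cloud(s);H=hsv(s)
# black floor
m=((H[...,2]<45)).astype(np.uint8);m[:,:230]=0;m[:,336:]=0;m[:215]=0;m[310:]=0
m=cv2.morphologyEx(m,cv2.MORPH_OPEN,np.ones((5,5)))
r=cv2.minAreaRect(np.argwhere(m)[:,::-1].astype(np.float32));b=ray(s,cv2.boxPoints(r),.0125)
print('floor',b,b.mean(0),np.linalg.norm(b-np.roll(b,1,0),axis=1))
print('floor depth z',np.median(P[m>0],0))
# white plate / walls by height
reg=np.zeros((480,640),bool);reg[205:325,230:430]=1
for lo,hi,n in((.064,.076,'wall'),(.008,.018,'base')):
    k=reg&(P[...,2]>lo)&(P[...,2]<hi)&(H[...,1]<40)&(H[...,2]>150)
    r=cv2.minAreaRect(P[k][:,:2].astype(np.float32));print(n,k.sum(),r,cv2.boxPoints(r).tolist())
# bottles
for n,y0,y1 in(('y',215,290),('r',290,360)):
    reg=np.zeros((480,640),bool);reg[y0:y1,450:510]=1
    k=reg&(P[...,2]>.006)
    k=k&(P[...,2]<.07); r=cv2.minAreaRect(P[k][:,:2].astype(np.float32));print(n,k.sum(),r,'maxz',np.percentile(P[k][:,2],98))
    kb=k&(P[...,2]>.044);r=cv2.minAreaRect(P[kb][:,:2].astype(np.float32));print(' body',r,P[kb].mean(0))
    c=reg&(H[...,1]>180)&(H[...,2]>150)&((H[...,0]>22) if n=='y' else (H[...,0]<5)); print(' cap',P[c].mean(0),c.sum())
# plate, tip, lid, green, tape
c=(H[...,0]>20)&(H[...,0]<32)&(H[...,1]>180)&(H[...,2]>120)
c[:215]=0;c[290:]=0;c[:,430:]=0;print('plate',P[c].mean(0),P[c].min(0),P[c].max(0))
c=(H[...,0]<5)&(H[...,1]>180);c[:255]=0;c[285:]=0;c[:,:340]=0;c[:,400:]=0
print('grip',np.median(P[c],0),P[c].min(0),P[c].max(0))
c=(H[...,0]>105)&(H[...,0]<125)&(H[...,1]>150);c[:205]=0;c[305:]=0;c[:,:200]=0;c[:,255:]=0
print('lid',P[c].min(0),P[c].max(0),np.median(P[c],0))
c=np.zeros((480,640),bool);c[140:185,215:260]=1;c&=P[...,2]>.03;print('green',P[c].min(0),P[c].max(0),np.median(P[c],0))
c=np.zeros((480,640),bool);c[220:272,115:170]=1;c&=P[...,2]>.03;print('tape',P[c].min(0),P[c].max(0))
E
```

```text
floor [[0.4777 0.2501 0.0125]
 [0.6677 0.2527 0.0125]
 [0.6695 0.0107 0.0125]
 [0.479  0.0096 0.0125]] [0.5735 0.1308 0.0125] [0.2405 0.19   0.2421 0.1905]
floor depth z [0.5578 0.1085 0.0137]
wall 1020 ((0.5574890971183777, 0.0990380272269249), (0.21727602183818817, 0.17610573768615723), 84.96749877929688) [[0.46024584770202637, -0.001457124948501587], [0.6356726884841919, -0.01690526306629181], [0.654732346534729, 0.19953317940235138], [0.4793055057525635, 0.2149813175201416]]
base 4729 ((0.5488368272781372, 0.004191145300865173), (0.3925308585166931, 0.17603522539138794), 84.97245788574219) [[0.44395822286605835, -0.18360580503940582], [0.6193161606788635, -0.19903258979320526], [0.6537154316902161, 0.19198809564113617], [0.4783574938774109, 0.2074148803949356]]
y 1542 ((0.5969787836074829, -0.3539683222770691), (0.18041619658470154, 0.14450640976428986), 0.44469645619392395) maxz 0.055987359214741496
 body ((0.5902472138404846, -0.3527525067329407), (0.14693820476531982, 0.054012931883335114), 18.695980072021484) [ 0.6058 -0.3465  0.0504]
 cap [ 0.5271 -0.3676  0.04  ] 121
r 1525 ((0.4219205975532532, -0.3548397123813629), (0.1660422384738922, 0.1430637538433075), 1.0093717575073242) maxz 0.05575669155773915
 body ((0.4253833293914795, -0.3426934480667114), (0.14864793419837952, 0.05245602875947952), 16.37894058227539) [ 0.4424 -0.3372  0.0502]
 cap [ 0.3629 -0.358   0.0409] 82
plate [ 0.5979 -0.1336  0.082 ] [ 0.5764 -0.1374  0.0675] [ 0.6203 -0.1298  0.0892]
grip [ 0.5428 -0.053   0.2008] [ 0.5322 -0.0669  0.1569] [0.5534 0.0466 1.4411]
lid [0.4807 0.0466 0.0739] [0.6556 0.262  1.4411] [0.5676 0.2393 0.2488]
green [0.5396 0.0466 0.0315] [0.8243 0.2639 1.4411] [0.7838 0.2252 0.1087]
tape [0.5396 0.0466 0.0301] [0.6445 0.5039 1.4411]
```

{"fn": "apply_moves", "kwargs": {"claw": [1,1,1,1,1], "travel": [[0.046,-0.01,0],[0.092,-0.02,0],[0.14,-0.03,0],[0.186,-0.04,0],[0.232,-0.051,0]], "turn": [[0,0,0],[0,0,0],[0,0,0],[0,0,0],[0,0,0]], "newtons": 40}}

```text
t: 0.57
tcp_pos: [0.3645, -0.4926, 0.231]
tool_rot: [0.987, 0.162, -0.0, -0.0]
force: [0.8, -0.4, -0.1]
finger_gap: 0.998
gripper_force: 0.0
```

{"fn": "apply_moves", "kwargs": {"claw": [1,1,1,1,1], "travel": [[0.046,-0.01,0],[0.092,-0.02,0],[0.14,-0.03,0],[0.186,-0.04,0],[0.232,-0.051,0]], "turn": [[0,0,0],[0,0,0],[0,0,0],[0,0,0],[0,0,0]]}}

```text
t: 0.98
tcp_pos: [0.5274, -0.3942, 0.231]
tool_rot: [0.987, 0.163, -0.0, -0.0]
force: [-0.2, 0.1, -1.7]
finger_gap: 1.0
gripper_force: 0.0
```

{"fn": "apply_moves", "kwargs": {"claw": [1,1,1,1,1], "travel": [[0.046,-0.01,0],[0.085,-0.02,0],[0.115,-0.025,0],[0.115,-0.025,0],[0.115,-0.025,0]], "turn": [[0,0,0],[0,0,0],[0,0,0],[0,0,0],[0,0,0]]}}

```text
t: 1.4
tcp_pos: [0.6075, -0.3456, 0.2305]
tool_rot: [0.986, 0.164, -0.001, -0.0]
force: [-0.3, -0.7, -0.2]
finger_gap: 0.999
gripper_force: 0.0
```

```bash
python3 - <<'E'
from m import *
s=snap('wrist','w1.png');P=cloud(s)
print(manip.sense()['tcp_pos'])
k=(P[...,2]>.044)&(P[...,2]<.058)&(abs(P[...,0]-.6)<.12)&(abs(P[...,1]+.35)<.1)
n,l,st,_=cv2.connectedComponentsWithStats(k.astype(np.uint8));i=1+st[1:,4].argmax();k=l==i
r=cv2.minAreaRect(P[k][:,:2].astype(np.float32));print(st[i],r)
kb=k&(abs(P[...,2]-.05)<.003)&(P[...,0]>.568)
r=cv2.minAreaRect(P[kb][:,:2].astype(np.float32));print(r,cv2.boxPoints(r),P[kb].mean(0))
E
```

```text
[ 0.6064 -0.3466  0.2306]
[ 287  144   67  131 7970] ((0.6079331040382385, -0.3454892635345459), (0.1071866825222969, 0.0508805513381958), 16.693639755249023)
((0.6104203462600708, -0.3447433412075043), (0.10199329257011414, 0.0508805513381958), 16.693639755249023) [[ 0.5543 -0.335 ]
 [ 0.5689 -0.3838]
 [ 0.6666 -0.3545]
 [ 0.652  -0.3057]] [ 0.6154 -0.3437  0.05  ]
```

View pics/w1.png

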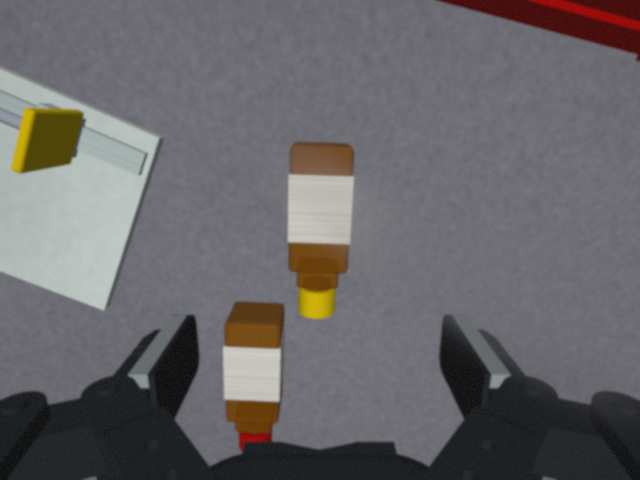

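The body's rectangle spans rows 144–275 at about column 321. It comes out 107×51 mm at 50 mm height, axis at 16.7°, centred at (0.608, −0.3455), so I'm already above it and can go down and grip.

{"fn": "apply_moves", "kwargs": {"claw": [1,1,1,1,1], "travel": [[0,0,0.045],[0,0,0.09],[0,0,0.135],[0,0,0.18],[0,0,0.21]], "turn": [[0,0,0.012],[0,0,0.012],[0,0,0.012],[0,0,0.012],[0,0,0.012]]}}

```text
t: 1.87
tcp_pos: [0.6033, -0.3471, 0.0597]
tool_rot: [0.99, 0.143, -0.002, -0.002]
force: [-0.5, 0.3, -0.7]
finger_gap: 1.0
gripper_force: 0.0
```

{"fn": "apply_moves", "kwargs": {"claw": [1,1,1,1,1], "travel": [[0,0,0.025],[0,0,0.045],[0,0,0.06],[0,0,0.067],[0,0,0.067]], "turn": [[0,0,0],[0,0,0],[0,0,0],[0,0,0],[0,0,0]]}}

```text
t: 2.28
tcp_pos: [0.6052, -0.3473, 0.0084]
tool_rot: [0.99, 0.143, -0.001, -0.001]
force: [-0.8, 0.5, 0.6]
finger_gap: 1.0
gripper_force: 0.0
```

{"fn": "apply_moves", "kwargs": {"claw": [0,-0.2,-0.6,-0.6,-0.6], "travel": [[0,0,0],[0,0,0],[0,0,0],[0,0,0],[0,0,0]], "turn": [[0,0,0],[0,0,0],[0,0,0],[0,0,0],[0,0,0]]}}

```text
t: 2.7
tcp_pos: [0.6075, -0.3473, 0.0114]
tool_rot: [0.99, 0.144, 0.001, 0.001]
force: [-0.8, 1.5, 5.0]
finger_gap: 0.581
gripper_force: 44.3
```

{"fn": "apply_moves", "kwargs": {"claw": [-0.6,-0.6,-0.6,-0.6,-0.6], "travel": [[0,0,-0.015],[0,0,-0.05],[0,0,-0.1],[0,0,-0.15],[0,0,-0.2]], "turn": [[0,0,0],[0,0,0],[0,0,0],[0,0,0],[0,0,0]], "newtons": 60}}

```text
t: 3.12
tcp_pos: [0.6059, -0.3463, 0.1706]
tool_rot: [0.99, 0.144, -0.001, -0.001]
force: [1.3, -1.3, -2.3]
finger_gap: 0.581
gripper_force: 63.0
```

{"fn": "apply_moves", "kwargs": {"claw": [-0.6,-0.6,-0.6,-0.6,-0.6], "travel": [[0,0,-0.05],[0,0,-0.1],[0,0,-0.135],[0,0,-0.135],[0,0,-0.135]], "turn": [[0,0,0],[0,0,0],[0,0,0],[0,0,0],[0,0,0]]}}

```text
t: 3.53
tcp_pos: [0.6071, -0.3472, 0.2798]
tool_rot: [0.99, 0.144, 0.001, 0.001]
force: [-0.5, 0.6, -3.9]
finger_gap: 0.575
gripper_force: 63.4
```

{"fn": "apply_moves", "kwargs": {"claw": [-0.6,-0.6,-0.6,-0.6,-0.6], "travel": [[0.005,-0.03,0],[0.014,-0.075,0],[0.022,-0.12,0],[0.03,-0.165,0],[0.038,-0.205,0]], "turn": [[0,0,0],[0,0,0],[0,0,0],[0,0,0],[0,0,0]]}}

```text
t: 3.95
tcp_pos: [0.5862, -0.178, 0.2738]
tool_rot: [0.99, 0.144, -0.003, -0.003]
force: [0.2, -0.8, -3.1]
finger_gap: 0.577
gripper_force: 63.5
```

{"fn": "apply_moves", "kwargs": {"claw": [-0.6,-0.6,-0.6,-0.6,-0.6], "travel": [[0.008,-0.045,0],[0.016,-0.09,0],[0.024,-0.135,0],[0.032,-0.18,0],[0.04,-0.215,0]], "turn": [[0,0,0],[0,0,0],[0,0,0],[0,0,0],[0,0,0]]}}

```text
t: 4.37
tcp_pos: [0.5672, -0.0039, 0.2743]
tool_rot: [0.989, 0.144, -0.004, -0.002]
force: [-0.1, 0.6, -3.7]
finger_gap: 0.578
gripper_force: 63.5
```

{"fn": "apply_moves", "kwargs": {"claw": [-0.6,-0.6,-0.6,-0.6,-0.6], "travel": [[0.007,-0.04,0],[0.014,-0.08,0],[0.021,-0.115,0],[0.027,-0.149,0],[0.027,-0.149,0]], "turn": [[0,0,0],[0,0,0],[0,0,0],[0,0,0],[0,0,0]]}}

```text
t: 4.78
tcp_pos: [0.5537, 0.1183, 0.2744]
tool_rot: [0.989, 0.146, -0.004, -0.002]
force: [0.4, -1.0, -3.5]
finger_gap: 0.571
gripper_force: 63.7
```

{"fn": "apply_moves", "kwargs": {"claw": [-0.6,-0.6,-0.6,-0.6,-0.6], "travel": [[0,0,0],[0,0,0],[0,0,0],[0,0,0],[0,0,0]], "turn": [[0,0,-0.038],[0,0,-0.076],[0,0,-0.114],[0,0,-0.152],[0,0,-0.19]]}}

```text
t: 5.2
tcp_pos: [0.5554, 0.113, 0.2746]
tool_rot: [0.902, 0.431, -0.003, -0.001]
force: [-0.3, 0.2, -3.6]
finger_gap: 0.578
gripper_force: 63.5
```

{"fn": "apply_moves", "kwargs": {"claw": [-0.6,-0.6,-0.6,-0.6,-0.6], "travel": [[0,0,0],[0,0,0],[0,0,0],[0,0,0],[0,0,0]], "turn": [[0,0,-0.038],[0,0,-0.076],[0,0,-0.114],[0,0,-0.152],[0,0,-0.19]]}}

```text
t: 5.62
tcp_pos: [0.5553, 0.1128, 0.2745]
tool_rot: [0.736, 0.677, -0.003, -0.002]
force: [0.3, 0.3, -4.0]
finger_gap: 0.578
gripper_force: 63.5
```

{"fn": "apply_moves", "kwargs": {"claw": [-0.6,-0.6], "travel": [[0,0,0],[0,0,0]], "turn": [[0,0,0],[0,0,0]]}}

```text
t: 5.78
tcp_pos: [0.5559, 0.113, 0.2754]
tool_rot: [0.739, 0.674, -0.002, -0.002]
force: [-0.5, -0.5, -3.8]
finger_gap: 0.577
gripper_force: 63.6
```

{"fn": "apply_moves", "kwargs": {"claw": [-0.6,-0.6,-0.6,-0.6,-0.6], "travel": [[0,0,0.04],[0,0,0.08],[0,0,0.12],[0,0,0.16],[0,0,0.19]], "turn": [[0,0,0],[0,0,0],[0,0,0],[0,0,0],[0,0,0]]}}

```text
t: 6.2
tcp_pos: [0.5554, 0.1131, 0.1224]
tool_rot: [0.739, 0.674, -0.002, -0.002]
force: [0.3, -0.8, -3.8]
finger_gap: 0.576
gripper_force: 63.8
```

{"fn": "apply_moves", "kwargs": {"claw": [-0.6,-0.6,-0.6,-0.6,-0.6], "travel": [[0,0,0.03],[0,0,0.06],[0,0,0.085],[0,0,0.104],[0,0,0.104]], "turn": [[0,0,0],[0,0,0],[0,0,0],[0,0,0],[0,0,0]]}}

```text
t: 6.62
tcp_pos: [0.5544, 0.113, 0.0386]
tool_rot: [0.738, 0.674, -0.003, -0.003]
force: [0.0, -0.1, -3.9]
finger_gap: 0.579
gripper_force: 63.6
```

{"fn": "apply_moves", "kwargs": {"claw": [-0.6,-0.6,-0.6,-0.6,-0.6], "travel": [[0,0,0.002],[0,0,0.004],[0,0,0.006],[0,0,0.007],[0,0,0.007]], "turn": [[0,0,0],[0,0,0],[0,0,0],[0,0,0],[0,0,0]]}}

```text
t: 7.03
tcp_pos: [0.5579, 0.1133, 0.0377]
tool_rot: [0.738, 0.675, 0.001, 0.0]
force: [-0.0, -0.6, -2.3]
finger_gap: 0.58
gripper_force: 63.6
```

```bash
python3 - <<'E'
from m import *
s=snap('scene');cv2.imwrite('pics/s2.png',cv2.resize(s['pixels'][170:340,190:430,::-1],None,fx=3,fy=3))
x=manip.sense();print(x['tcp_pos'],x['tool_rot'],x['force'],x['ft_torque'])
E
```

```text
[0.5579 0.1133 0.0376] [0.7376 0.6753 0.0005 0.0004] [ 0.1541  0.4837 -3.2654] [-0.0203 -0.077  -0.0216]
```

View pics/s2.png

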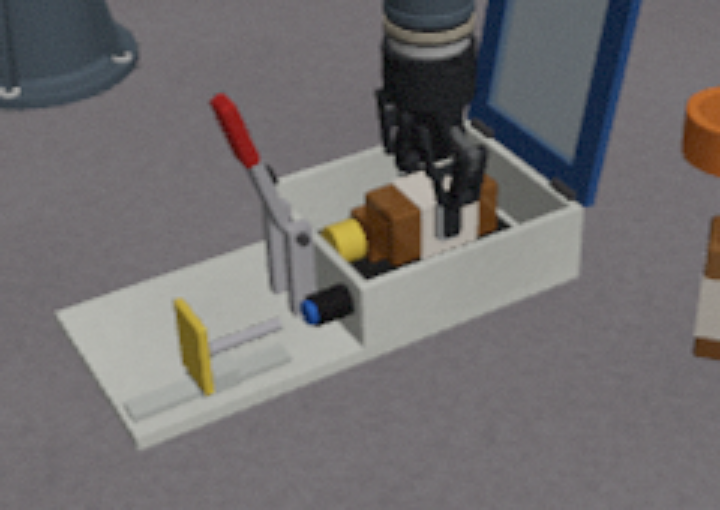

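The crop shows the bottle level inside the chamber, its cap at (345,240) clear of the -y wall and the body still a little above the floor. I'll lower it in small steps.

{"fn": "apply_moves", "kwargs": {"claw": [-0.6,-0.6,-0.6,-0.6,-0.6], "travel": [[0,0,0.003],[0,0,0.006],[0,0,0.009],[0,0,0.012],[0,0,0.012]], "turn": [[0,0,0],[0,0,0],[0,0,0],[0,0,0],[0,0,0]]}}

```text
t: 7.5
tcp_pos: [0.557, 0.1133, 0.0267]
tool_rot: [0.738, 0.675, -0.0, -0.0]
force: [-0.3, 0.0, -3.3]
finger_gap: 0.581
gripper_force: 63.6
```

{"fn": "apply_moves", "kwargs": {"claw": [-0.6,-0.6,-0.6], "travel": [[0,0,0.0015],[0,0,0.003],[0,0,0.003]], "turn": [[0,0,0],[0,0,0],[0,0,0]]}}

```text
t: 7.75
tcp_pos: [0.5573, 0.1133, 0.0247]
tool_rot: [0.737, 0.675, -0.0, -0.0]
force: [-0.7, 0.1, -4.3]
finger_gap: 0.576
gripper_force: 63.6
```

{"fn": "apply_moves", "kwargs": {"claw": [-0.6,-0.6,-0.6], "travel": [[0,0,0.001],[0,0,0.002],[0,0,0.002]], "turn": [[0,0,0],[0,0,0],[0,0,0]]}}

```text
t: 8.0
tcp_pos: [0.5576, 0.1133, 0.0235]
tool_rot: [0.737, 0.675, 0.0, 0.0]
force: [0.0, -0.6, -2.3]
finger_gap: 0.582
gripper_force: 63.9
```

{"fn": "apply_moves", "kwargs": {"claw": [-0.6,-0.6,-0.6], "travel": [[0,0,0.001],[0,0,0.0015],[0,0,0.0015]], "turn": [[0,0,0],[0,0,0],[0,0,0]]}}

```text
t: 8.25
tcp_pos: [0.5575, 0.1133, 0.0234]
tool_rot: [0.737, 0.675, 0.0, 0.0]
force: [-2.2, -0.9, 6.7]
finger_gap: 0.575
gripper_force: 65.0
```

{"fn": "apply_moves", "kwargs": {"claw": [0.3,0.5,0.5,0.5,0.5], "travel": [[0,0,0],[0,0,0],[0,0,0],[0,0,-0.005],[0,0,-0.015]], "turn": [[0,0,0],[0,0,0],[0,0,0],[0,0,0],[0,0,0]]}}

```text
t: 8.67
tcp_pos: [0.5568, 0.1132, 0.0337]
tool_rot: [0.738, 0.675, -0.001, -0.001]
force: [0.1, -0.3, -0.0]
finger_gap: 0.744
gripper_force: 0.0
```

{"fn": "apply_moves", "kwargs": {"claw": [0.5,0.5,0.5,0.5,0.5], "travel": [[0,0,-0.03],[0,0,-0.07],[0,0,-0.12],[0,0,-0.17],[0,0,-0.22]], "turn": [[0,0,0],[0,0,0],[0,0,0],[0,0,0],[0,0,0]]}}

```text
t: 9.08
tcp_pos: [0.5569, 0.1133, 0.2124]
tool_rot: [0.737, 0.675, -0.0, -0.0]
force: [-0.6, 0.3, -0.1]
finger_gap: 0.747
gripper_force: 0.0
```

{"fn": "apply_moves", "kwargs": {"claw": [-1,-1,-1,-1,-1], "travel": [[0,0,-0.05],[0,0,-0.1],[0,0,-0.15],[0,0,-0.2],[0,0,-0.2]], "turn": [[0,0,0],[0,0,0],[0,0,0],[0,0,0],[0,0,0]]}}

```text
t: 9.5
tcp_pos: [0.5613, 0.1135, 0.3804]
tool_rot: [0.737, 0.675, 0.007, 0.006]
force: [1.4, 0.6, 1.1]
finger_gap: 0.04
gripper_force: 0.0
```

```bash
python3 - <<'E'
from m import *
x=manip.sense();print(x['tcp_pos'],x['tool_rot'],x['q'],x['finger_gap'])
s=snap('scene');cv2.imwrite('pics/s3.png',cv2.resize(s['pixels'][130:310,190:440,::-1],None,fx=3,fy=3))
# lid by blue mask, scene camera
P=cloud(s);H=hsv(s)
c=(H[...,0]>105)&(H[...,0]<125)&(H[...,1]>150);c[:120]=0;c[250:]=0;c[:,:330]=0;c[:,420:]=0
yw=-.0878;R=np.array([[np.cos(yw),np.sin(yw)],[-np.sin(yw),np.cos(yw)]])
Q=P[c];q=np.c_[(Q[:,:2]-[.5577,.1026])@R.T,Q[:,2]]
q=q[(abs(q[:,0])<.1)&(q[:,1]>.08)&(q[:,1]<.2)]
for z in(.1,.15,.2,.25):
    k=abs(q[:,2]-z)<.012;print(z,k.sum(),np.median(q[k],0))
print(q.min(0),q.max(0))
c=(H[...,0]<6)&(H[...,1]>170);c[:190]=0;c[240:]=0;c[:,:250]=0;c[:,300:]=0
Q=P[c];q=np.c_[(Q[:,:2]-[.5577,.1026])@R.T,Q[:,2]];q=q[abs(q[:,0])<.05]
print('grip',np.median(q,0),q[q[:,2]>np.percentile(q[:,2],90)].mean(0),q[q[:,2]<np.percentile(q[:,2],10)].mean(0))
E
```

```text
[0.5613 0.1135 0.3804] [0.7374 0.6754 0.0071 0.0065] [0.0045 0.3104 1.3721 0.     1.4399 0.092 ] 0.040027663561140917
0.1 195 [0.0361 0.1101 0.0943]
0.15 124 [0.0706 0.1209 0.1497]
0.2 135 [0.0718 0.1298 0.2   ]
0.25 271 [0.0218 0.1394 0.2548]
[-0.0876  0.1035  0.0683] [0.0895 0.1515 0.2775]
grip [ 0.0085 -0.1624  0.1901] [ 0.0024 -0.1666  0.2113] [ 0.008  -0.1534  0.1595]
```

View pics/s3.png

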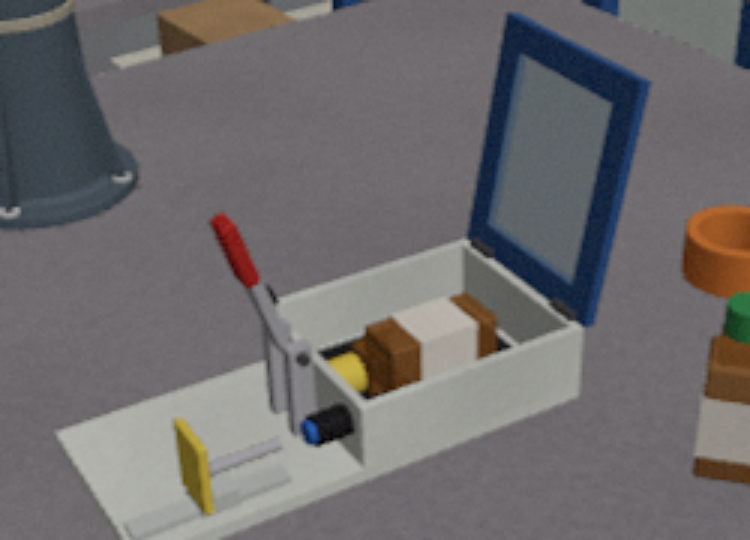

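The crop shows the bottle lying flat on the chamber floor with its cap at (345,375), all inside the walls. The lid stands open at about 1.75 rad with its top edge near (580,50), and the clamp grip leans outwards at (235,250). Next I go over and behind the lid with the fingers shut.

{"fn": "apply_moves", "kwargs": {"claw": [-1,-1,-1,-1,-1], "travel": [[0.03,0,0],[0.08,0,0],[0.13,0,0],[0.18,0,0],[0.22,0,0]], "turn": [[0,0,0],[0,0,0],[0,0,0],[0,0,0],[0,0,0]]}}

```text
t: 9.97
tcp_pos: [0.5718, 0.2909, 0.3686]
tool_rot: [0.737, 0.676, -0.001, -0.001]
force: [0.3, -0.1, 0.5]
finger_gap: -0.0
gripper_force: 0.0
```

{"fn": "apply_moves", "kwargs": {"claw": [-1,-1,-1,-1,-1], "travel": [[0.01,0,0],[0.01,0,0.04],[0.01,0,0.08],[0.01,0,0.12],[0.01,0,0.155]], "turn": [[0,0,0],[0,0,0],[0,0,0],[0,0,0],[0,0,0]]}}

```text
t: 10.38
tcp_pos: [0.5719, 0.2957, 0.2431]
tool_rot: [0.737, 0.675, -0.002, -0.001]
force: [0.8, -0.7, -0.5]
finger_gap: -0.001
gripper_force: 0.0
```

{"fn": "apply_moves", "kwargs": {"claw": [-1,-1], "travel": [[0,0,0],[0,0,0]], "turn": [[0,0,0],[0,0,0]]}}

```text
t: 10.55
tcp_pos: [0.5721, 0.2956, 0.244]
tool_rot: [0.738, 0.675, -0.003, -0.001]
force: [0.7, -0.8, 0.5]
finger_gap: 0.001
gripper_force: 0.0
```

```bash
cat >> m.py <<'E'
yw=-.0878;RT=np.array([[np.cos(yw),np.sin(yw),0],[-np.sin(yw),np.cos(yw),0],[0,0,1]]);O=np.array([.5577,.1026,0])
def toT(p): return (np.atleast_2d(p)-O)@RT.T
def st():
    x=manip.sense();print('T',toT(x['tcp_pos'])[0],x['tool_rot'],'F',RT@x['force'],'t',x['t'])
E
python3 -c "
from m import *
st()"
```

```text
T [-0.0026  0.1935  0.244 ] [ 0.7376  0.6752 -0.0028 -0.0012] F [ 0.739  -0.7853  0.481 ] t 10.55
```

{"fn": "apply_moves", "kwargs": {"claw": [-1,-1,-1,-1,-1], "travel": [[-0.018,0,0],[-0.036,0,0],[-0.054,0,0],[-0.072,0,0],[-0.09,0,0]], "turn": [[0,0,0],[0,0,0],[0,0,0],[0,0,0],[0,0,0]]}}

```text
t: 10.97
tcp_pos: [0.5683, 0.2235, 0.2482]
tool_rot: [0.738, 0.675, 0.002, 0.001]
force: [0.0, 3.2, 2.5]
finger_gap: -0.002
gripper_force: 1.6
```

{"fn": "apply_moves", "kwargs": {"claw": [-1,-1,-1,-1,-1], "travel": [[-0.016,0,0.002],[-0.033,0,0.004],[-0.049,0,0.009],[-0.075,0,0.017],[-0.1,0,0.026]], "turn": [[0,0,0],[0,0,0],[0,0,0],[0,0,0],[0,0,0]]}}

```text
t: 11.38
tcp_pos: [0.5603, 0.1437, 0.2251]
tool_rot: [0.737, 0.676, 0.0, 0.0]
force: [1.5, 2.8, -0.4]
finger_gap: 0.005
gripper_force: 1.1
```

```bash
python3 - <<'E'
from m import *
st()
s=snap('scene','s4.png');P=toT(cloud(s).reshape(-1,3));H=hsv(s).reshape(-1,3)
c=(H[:,0]>105)&(H[:,0]<125)&(H[:,1]>150)&(abs(P[:,0])<.1)&(P[:,1]>-.1)&(P[:,1]<.2)&(P[:,2]>.06)&(P[:,2]<.3)
q=P[c];q=q[abs(q[:,0])>.06];a=np.polyfit(q[:,1],q[:,2],1);print(len(q),q.min(0),q.max(0),'theta deg',np.degrees(np.arctan2(*(np.linalg.svd(q[:,1:]-q[:,1:].mean(0))[2][0][::-1]*[1,-1]))))
E
```

```text
T [-0.001   0.0412  0.2251] [0.7373 0.6756 0.0003 0.0004] F [ 1.2987  2.88   -0.3579] t 11.3833
540 [-0.0843  0.003   0.0735] [0.089  0.1127 0.2587] theta deg -118.75267135021632
```

{"fn": "apply_moves", "kwargs": {"claw": [-1,-1,-1,-1,-1], "travel": [[-0.013,0,0.008],[-0.025,0,0.017],[-0.047,0,0.034],[-0.067,0,0.054],[-0.083,0,0.076]], "turn": [[0,0,0],[0,0,0],[0,0,0],[0,0,0],[0,0,0]]}}

```text
t: 11.85
tcp_pos: [0.5546, 0.0777, 0.164]
tool_rot: [0.737, 0.676, 0.0, 0.001]
force: [1.3, -1.4, 1.9]
finger_gap: 0.004
gripper_force: 0.8
```

{"fn": "apply_moves", "kwargs": {"claw": [-1,-1,-1,-1,-1], "travel": [[-0.012,0,0.02],[-0.02,0,0.037],[-0.025,0,0.05],[-0.029,0,0.063],[-0.032,0,0.073]], "turn": [[0,0,0],[0,0,0],[0,0,0],[0,0,0],[0,0,0]]}}

```text
t: 12.27
tcp_pos: [0.5518, 0.0532, 0.1049]
tool_rot: [0.737, 0.675, -0.0, -0.0]
force: [-0.2, -0.1, 2.0]
finger_gap: 0.001
gripper_force: 0.5
```

```bash
python3 -c "
from m import *
st()"
```

```text
T [-0.0016 -0.0498  0.1049] [ 0.7374  0.6754 -0.0005 -0.0004] F [-0.2169 -0.1049  2.0393] t 12.2667
```

{"fn": "apply_moves", "kwargs": {"claw": [-1,-1,-1,-1,-1], "travel": [[0,0,0.005],[0,0,0.01],[0,0,0.015],[0,0,0.019],[0,0,0.023]], "turn": [[0,0,0],[0,0,0],[0,0,0],[0,0,0],[0,0,0]]}}

```text
t: 12.68
tcp_pos: [0.5524, 0.0538, 0.0878]
tool_rot: [0.737, 0.676, 0.0, 0.0]
force: [-0.0, -0.3, 0.6]
finger_gap: -0.002
gripper_force: 0.5
```

{"fn": "apply_moves", "kwargs": {"claw": [-1,-1,-1,-1,-1], "travel": [[0,0,0.002],[0,0,0.004],[0,0,0.006],[0,0,0.007],[0,0,0.008]], "turn": [[0,0,0],[0,0,0],[0,0,0],[0,0,0],[0,0,0]]}}

```text
t: 13.1
tcp_pos: [0.5524, 0.0535, 0.0814]
tool_rot: [0.737, 0.675, 0.0, 0.0]
force: [-0.3, -1.1, 1.3]
finger_gap: -0.001
gripper_force: 0.5
```

{"fn": "apply_moves", "kwargs": {"claw": [-1,-1,-1], "travel": [[0,0,0.001],[0,0,0.002],[0,0,0.002]], "turn": [[0,0,0],[0,0,0],[0,0,0]]}}

```text
t: 13.35
tcp_pos: [0.5524, 0.0535, 0.081]
tool_rot: [0.737, 0.675, 0.0, 0.0]
force: [-1.9, -1.3, 8.5]
finger_gap: -0.001
gripper_force: 4.7
```

{"fn": "apply_moves", "kwargs": {"claw": [-1,-1,-1], "travel": [[0,0,0.001],[0,0,0.002],[0,0,0.002]], "turn": [[0,0,0],[0,0,0],[0,0,0]]}}

```text
t: 13.6
tcp_pos: [0.5524, 0.0535, 0.0809]
tool_rot: [0.737, 0.675, 0.0, 0.001]
force: [-4.4, -0.6, 19.8]
finger_gap: 0.0
gripper_force: 9.8
```

{"fn": "apply_moves", "kwargs": {"claw": [-1,-1,-1,-1,-1], "travel": [[0,0,-0.03],[0,0,-0.08],[0,0,-0.13],[0,0,-0.18],[0,0,-0.23]], "turn": [[0,0,0],[0,0,0],[0,0,0],[0,0,0],[0,0,0]]}}

```text
t: 14.02
tcp_pos: [0.5515, 0.0538, 0.2638]
tool_rot: [0.738, 0.675, -0.0, -0.0]
force: [1.4, 0.1, -0.2]
finger_gap: -0.0
gripper_force: 0.0
```

{"fn": "apply_moves", "kwargs": {"claw": [-1,-1,-1,-1,-1], "travel": [[0,0,-0.01],[-0.05,0,-0.01],[-0.1,0,-0.01],[-0.15,0,-0.01],[-0.198,0,-0.01]], "turn": [[0,0,0],[0,0,0],[0,0,0],[0,0,0],[0,0,0]]}}

```text
t: 14.43
tcp_pos: [0.5377, -0.1053, 0.2699]
tool_rot: [0.737, 0.676, 0.0, -0.0]
force: [0.2, 0.2, -0.4]
finger_gap: 0.001
gripper_force: 0.0
```

{"fn": "apply_moves", "kwargs": {"claw": [-1,-1,-1,-1,-1], "travel": [[0,0,0],[0,0,0.03],[0,0,0.06],[0,0,0.085],[0,0,0.085]], "turn": [[0,0,0],[0,0,0],[0,0,0],[0,0,0],[0,0,0]]}}

```text
t: 14.85
tcp_pos: [0.5351, -0.1028, 0.1979]
tool_rot: [0.738, 0.675, -0.002, -0.004]
force: [-1.2, 0.3, -0.8]
finger_gap: 0.0
gripper_force: 0.0
```

```bash
python3 - <<'E'
from m import *
st()
s=snap('scene');cv2.imwrite('pics/s5.png',cv2.resize(s['pixels'][150:330,190:440,::-1],None,fx=3,fy=3))
E
```

```text
T [-0.0045 -0.2066  0.1979] [ 0.7377  0.6752 -0.0019 -0.0045] F [-1.2008  0.1739 -0.7597] t 14.85
```

View pics/s5.png

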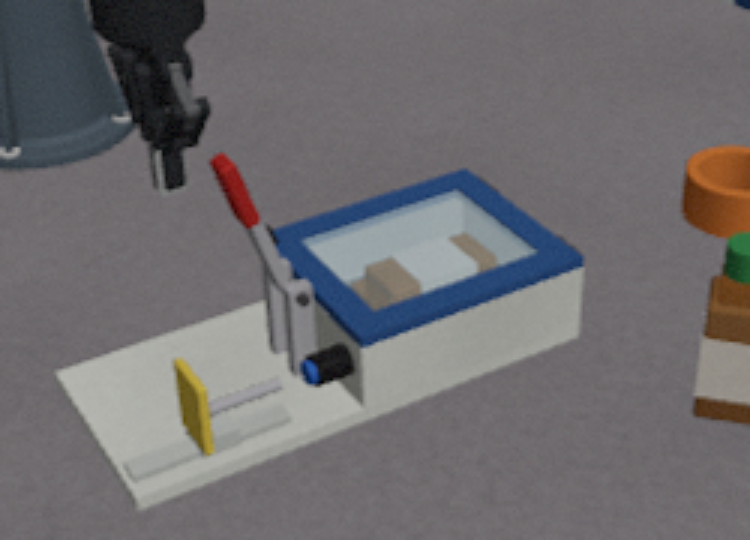

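The crop shows the lid flat and shut with the bottle visible through its window. The shut fingers at (170,185) stand behind (−y of) the lever's red tip at (222,162). Now I swing the lever over.

{"fn": "apply_moves", "kwargs": {"claw": [-1,-1,-1,-1,-1], "travel": [[0.015,0,0],[0.03,0,0.002],[0.045,0,0.004],[0.06,0,0.006],[0.075,0,0.007]], "turn": [[0,0,0],[0,0,0],[0,0,0],[0,0,0],[0,0,0]]}}

```text
t: 15.32
tcp_pos: [0.5443, -0.0431, 0.1975]
tool_rot: [0.737, 0.676, 0.001, 0.001]
force: [0.8, -2.2, 2.0]
finger_gap: 0.0
gripper_force: 1.1
```

{"fn": "apply_moves", "kwargs": {"claw": [-1,-1,-1,-1,-1], "travel": [[0.017,0,0],[0.034,0,0],[0.051,0,0.004],[0.068,0,0.009],[0.083,0,0.017]], "turn": [[0,0,0],[0,0,0],[0,0,0],[0,0,0],[0,0,0]]}}

```text
t: 15.73
tcp_pos: [0.5498, 0.0237, 0.1835]
tool_rot: [0.737, 0.676, 0.001, 0.0]
force: [-0.3, -0.8, 2.7]
finger_gap: 0.002
gripper_force: 1.0
```

```bash
python3 -c "
from m import *
st()"
```

```text
T [-0.001  -0.0792  0.1835] [0.7371 0.6757 0.0007 0.0005] F [-0.1937 -0.8474  2.6844] t 15.7333
```

{"fn": "apply_moves", "kwargs": {"claw": [-1,-1,-1,-1,-1], "travel": [[0.014,0,0.016],[0.027,0,0.028],[0.038,0,0.041],[0.047,0,0.055],[0.055,0,0.068]], "turn": [[0,0,0],[0,0,0],[0,0,0],[0,0,0],[0,0,0]]}}

```text
t: 16.15
tcp_pos: [0.5532, 0.0665, 0.1274]
tool_rot: [0.737, 0.676, -0.0, -0.0]
force: [0.1, -2.1, 1.9]
finger_gap: 0.004
gripper_force: 0.7
```

{"fn": "apply_moves", "kwargs": {"claw": [-1,-1,-1,-1,-1], "travel": [[0.002,0,0.006],[0.004,0,0.012],[0.005,0,0.018],[0.006,0,0.024],[0.006,0,0.029]], "turn": [[0,0,0],[0,0,0],[0,0,0],[0,0,0],[0,0,0]]}}

```text
t: 16.57
tcp_pos: [0.5535, 0.0701, 0.1049]
tool_rot: [0.738, 0.675, -0.0, -0.0]
force: [-1.3, 0.4, 1.7]
finger_gap: -0.002
gripper_force: 0.7
```

{"fn": "apply_moves", "kwargs": {"claw": [-1,-1,-1,-1], "travel": [[0,0,0.002],[0,0,0.004],[0,0,0.006],[0,0,0.006]], "turn": [[0,0,0],[0,0,0],[0,0,0],[0,0,0]]}}

```text
t: 16.9
tcp_pos: [0.5537, 0.07, 0.1004]
tool_rot: [0.738, 0.675, -0.0, 0.0]
force: [0.8, -0.6, 0.1]
finger_gap: 0.003
gripper_force: 0.0
```

```bash
python3 -c "
from m import *
st()"
```

```text
T [-0.0012 -0.0328  0.1004] [ 0.7375  0.6753 -0.0001  0.0001] F [ 0.8137 -0.4806  0.122 ] t 16.9
```

{"fn": "apply_moves", "kwargs": {"claw": [-1,-1,-1,-1], "travel": [[0,0,0.001],[0,0,0.002],[0,0,0.003],[0,0,0.003]], "turn": [[0,0,0],[0,0,0],[0,0,0],[0,0,0]]}}

```text
t: 17.23
tcp_pos: [0.5539, 0.07, 0.0999]
tool_rot: [0.737, 0.675, 0.0, 0.001]
force: [-3.5, -0.2, 11.8]
finger_gap: -0.001
gripper_force: 5.9
```

{"fn": "apply_moves", "kwargs": {"claw": [-1,-1,-1,-1], "travel": [[0,0,0.001],[0,0,0.002],[0,0,0.002],[0,0,0.002]], "turn": [[0,0,0],[0,0,0],[0,0,0],[0,0,0]]}}

```text
t: 17.57
tcp_pos: [0.5539, 0.07, 0.0998]
tool_rot: [0.737, 0.676, 0.0, 0.001]
force: [-5.5, 0.2, 21.4]
finger_gap: -0.0
gripper_force: 10.6
```

{"fn": "apply_moves", "kwargs": {"claw": [-1,-1,-1,-1,-1], "travel": [[0,0,-0.03],[0,0,-0.08],[0,0,-0.13],[-0.04,0.01,-0.13],[-0.08,0.02,-0.13]], "turn": [[0,0,0],[0,0,0],[0,0,0],[0,0,0],[0,0,0]]}}

```text
t: 17.98
tcp_pos: [0.5659, 0.0054, 0.204]
tool_rot: [0.736, 0.677, 0.002, 0.003]
force: [-0.4, -0.3, -0.6]
finger_gap: -0.002
gripper_force: 0.0
```

{"fn": "apply_moves", "kwargs": {"claw": [-1,-1,-1,-1,-1], "travel": [[-0.048,0.012,0],[-0.096,0.024,0],[-0.144,0.036,0],[-0.19,0.048,0],[-0.23,0.059,0]], "turn": [[0,0,0],[0,0,0],[0,0,0],[0,0,0],[0,0,0]]}}

```text
t: 18.4
tcp_pos: [0.5949, -0.1853, 0.2006]
tool_rot: [0.738, 0.675, -0.0, 0.001]
force: [0.4, 0.3, -0.7]
finger_gap: 0.001
gripper_force: 0.0
```

{"fn": "apply_moves", "kwargs": {"claw": [-1,-1,-1,-1,-1], "travel": [[0,0,0],[0,0,0.02],[0,0,0.04],[0,0,0.06],[0,0,0.06]], "turn": [[0,0,0],[0,0,0],[0,0,0],[0,0,0],[0,0,0]]}}

```text
t: 18.82
tcp_pos: [0.5924, -0.1812, 0.1493]
tool_rot: [0.738, 0.675, -0.001, -0.003]
force: [-0.7, 0.1, 0.0]
finger_gap: 0.001
gripper_force: 0.0
```

```bash
python3 - <<'E'
from m import *
st()
s=snap('scene');cv2.imwrite('pics/s6.png',cv2.resize(s['pixels'][150:330,190:440,::-1],None,fx=3,fy=3))
P=toT(cloud(s).reshape(-1,3));H=hsv(s).reshape(-1,3)
c=(H[:,0]>20)&(H[:,0]<32)&(H[:,1]>170)&(H[:,2]>100)&(abs(P[:,0]-.06)<.05)&(P[:,1]<-.15)&(P[:,1]>-.3)&(P[:,2]<.1)
print(np.median(P[c],0),P[c].min(0),P[c].max(0))
E
```

```text
T [ 0.0594 -0.2797  0.1493] [ 0.7376  0.6753 -0.0013 -0.0033] F [-0.7379  0.0574  0.0144] t 18.8167
[ 0.0732 -0.2375  0.0589] [ 0.046  -0.2391  0.0266] [ 0.0844 -0.2315  0.085 ]
```

View pics/s6.png

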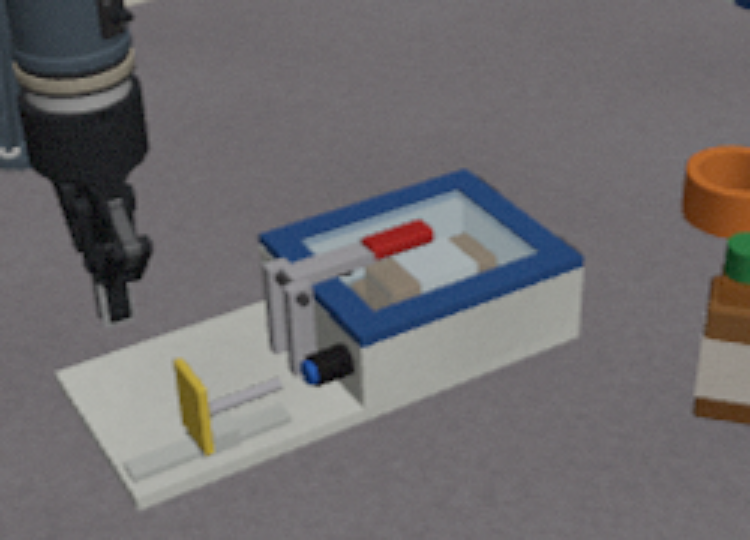

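The crop shows the lever lying down on the lid with its red grip at (398,240). The shut fingers at (115,315) are above and on the −y side of the yellow plate at (193,405), whose face measures y ≈ −0.238. Now down behind the plate and push.

{"fn": "apply_moves", "kwargs": {"claw": [-1,-1,-1,-1,-1], "travel": [[0,0,0.035],[0,0,0.07],[0,0,0.1],[0,0,0.125],[0,0,0.125]], "turn": [[0,0,0],[0,0,0],[0,0,0],[0,0,0],[0,0,0]]}}

```text
t: 19.28
tcp_pos: [0.5928, -0.1811, 0.0496]
tool_rot: [0.737, 0.675, -0.001, -0.003]
force: [0.2, 1.2, -0.7]
finger_gap: 0.001
gripper_force: 0.0
```

{"fn": "apply_moves", "kwargs": {"claw": [-1,-1,-1,-1,-1], "travel": [[0.015,0.001,0],[0.03,0.002,0],[0.045,0.003,0],[0.06,0.003,0],[0.075,0.003,0]], "turn": [[0,0,0],[0,0,0],[0,0,0],[0,0,0],[0,0,0]]}}

```text
t: 19.7
tcp_pos: [0.6037, -0.1233, 0.0546]
tool_rot: [0.737, 0.676, -0.0, 0.003]
force: [-1.7, -6.3, 0.5]
finger_gap: -0.003
gripper_force: 3.6
```

```bash
python3 -c "
from m import *
st()"
```

```text
T [ 0.0656 -0.221   0.0546] [ 0.7367  0.6763 -0.0004  0.0027] F [-1.1789 -6.3897  0.4813] t 19.7
```

{"fn": "apply_moves", "kwargs": {"claw": [-1,-1,-1,-1,-1], "travel": [[0.006,0,0],[0.012,0,0],[0.018,0,0],[0.021,0,0],[0.021,0,0]], "turn": [[0,0,0],[0,0,0],[0,0,0],[0,0,0],[0,0,0]]}}

```text
t: 20.12
tcp_pos: [0.6053, -0.1057, 0.0544]
tool_rot: [0.737, 0.676, 0.001, 0.002]
force: [-1.3, -2.6, 2.5]
finger_gap: -0.005
gripper_force: 1.4
```

{"fn": "apply_moves", "kwargs": {"claw": [-1,-1,-1,-1], "travel": [[0.002,0,0],[0.004,0,0],[0.005,0,0],[0.005,0,0]], "turn": [[0,0,0],[0,0,0],[0,0,0],[0,0,0]]}}

```text
t: 20.45
tcp_pos: [0.6056, -0.1026, 0.0539]
tool_rot: [0.737, 0.676, 0.001, 0.002]
force: [0.4, -4.4, 3.6]
finger_gap: 0.001
gripper_force: 2.2
```

```bash
python3 -c "
from m import *
st()"
```

```text
T [ 0.0657 -0.2002  0.0539] [0.7373 0.6755 0.0006 0.0017] F [ 0.823  -4.3515  3.6235] t 20.45
```

{"fn": "apply_moves", "kwargs": {"claw": [-1,-1,-1,-1], "travel": [[0.0015,0,0],[0.003,0,0],[0.004,0,0],[0.004,0,0]], "turn": [[0,0,0],[0,0,0],[0,0,0],[0,0,0]]}}

```text
t: 20.78
tcp_pos: [0.6057, -0.1021, 0.0538]
tool_rot: [0.737, 0.676, -0.001, 0.003]
force: [-2.8, -12.7, 4.0]
finger_gap: 0.002
gripper_force: 6.2
```

{"fn": "apply_moves", "kwargs": {"claw": [-1,-1,-1,-1], "travel": [[0.0015,0,0],[0.003,0,0],[0.003,0,0],[0.003,0,0]], "turn": [[0,0,0],[0,0,0],[0,0,0],[0,0,0]]}}

```text
t: 21.12
tcp_pos: [0.6057, -0.102, 0.0538]
tool_rot: [0.737, 0.676, -0.002, 0.004]
force: [-4.2, -18.6, 4.6]
finger_gap: -0.004
gripper_force: 9.5
```

Force has climbed to 18.6 N with no further travel, so the tube is on its hard stop. I'll back off, rise and check.

{"fn": "apply_moves", "kwargs": {"claw": [-1,-1,-1,-1,-1], "travel": [[-0.02,0,0],[-0.05,0,0],[-0.07,0,-0.02],[-0.07,0,-0.07],[-0.07,0,-0.12]], "turn": [[0,0,0],[0,0,0],[0,0,0],[0,0,0],[0,0,0]]}}

```text
t: 21.53
tcp_pos: [0.5981, -0.1515, 0.1473]
tool_rot: [0.738, 0.674, -0.0, -0.004]
force: [0.3, -0.1, -0.5]
finger_gap: -0.001
gripper_force: 0.0
```

{"fn": "apply_moves", "kwargs": {"claw": [-1,-1,-1,-1,-1], "travel": [[-0.03,0,-0.05],[-0.06,0,-0.1],[-0.06,0,-0.15],[-0.06,0,-0.15],[-0.06,0,-0.15]], "turn": [[0,0,0],[0,0,0],[0,0,0],[0,0,0],[0,0,0]]}}

```text
t: 21.95
tcp_pos: [0.5977, -0.2003, 0.2727]
tool_rot: [0.738, 0.675, 0.002, 0.003]
force: [-0.4, 0.4, -0.0]
finger_gap: -0.005
gripper_force: 0.0
```

```bash
python3 - <<'E'
from m import *
st()
s=snap('scene');cv2.imwrite('pics/s7.png',cv2.resize(s['pixels'][150:330,190:440,::-1],None,fx=3,fy=3))
P=toT(cloud(s).reshape(-1,3));H=hsv(s).reshape(-1,3)
c=(H[:,0]>20)&(H[:,0]<32)&(H[:,1]>170)&(H[:,2]>100)&(abs(P[:,0]-.06)<.05)&(P[:,1]<-.1)&(P[:,1]>-.3)&(P[:,2]<.1)
print('plate',np.median(P[c],0))
c=(H[:,0]>105)&(H[:,0]<125)&(H[:,1]>150)&(abs(P[:,0])<.1)&(abs(P[:,1])<.12)&(P[:,2]>.076);print('lid',np.percentile(P[c],[2,50,98],axis=0))
c=((H[:,0]<6)&(H[:,1]>170)&(abs(P[:,0])<.03)&(abs(P[:,1])<.1)&(P[:,2]>.06));print('grip',np.percentile(P[c],[2,50,98],axis=0))
E
```

```text
T [ 0.0664 -0.2982  0.2727] [0.7377 0.6752 0.0022 0.0034] F [-0.4779  0.3929 -0.0136] t 21.95
plate [ 0.0723 -0.1892  0.0578]
lid [[-0.0836 -0.1052  0.0769]
 [ 0.0428 -0.0063  0.0809]
 [ 0.0867  0.1     0.0833]]
grip [[-0.0078 -0.0486  0.0898]
 [ 0.0067 -0.0227  0.0985]
 [ 0.0112  0.0044  0.1017]]
```

View pics/s7.png

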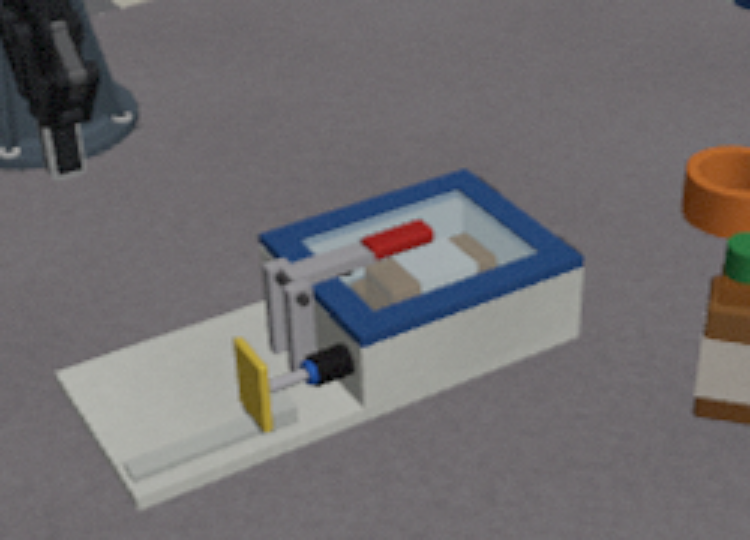

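The final crop shows the tube seated in the fitting at (325,365), with the plate face at y = −0.189. The lid is flat at 81 mm and the grip's top is at about 99 mm, and the robot is touching nothing.

```bash
python3 -c "
from station import manip
print(manip.sign_off())"
```

```text
the job is handed in; nothing more can be done
None
```

I laid the yellow-capped bottle flat in the chamber, shut the lid, clamped the lever down on it and pushed the tube home. I handed the job in at about 22 s with the robot touching nothing; the hand-in returned no verdict.

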